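Hold a re-cemented rack panel square

TASK

The blue end panel of the white rack base has just been cemented and leans inward over the base. Pick up the standing steel square, set its foot on the white base plate and push its back into the corner, near the middle of the panel's width, until the panel stands upright against its stops and the square is pressed flush on both plate and panel. Keep it pressed there for at least two seconds and finish while still gripping and pressing it (do not let go); leave everything else on the bench where it is.

Things in the scene. Friction and masses are not known exactly. Their poses are not given: they have to be found in the camera images.
- square: Loose steel square standing on its foot, 0.44-0.69 kg. Dark foot 90 long (x) x 30 wide (y) x 18 high; bright upright blade 10 thick (y), x = -26..0, top 95 above the underside; web plate 10 thick in the angle, x = -72..-26, top 72. Origin: the heel, at the underside, mid-width, in the flat back plane shared by foot and blade (heel edge relieved 4). x points out of the back, foot x = -90..0. z up.
- web_grip (a point): Point on the square's web plate to grip from above, across its 10 mm thickness (y): 48 behind the back plane (x = -48), 58 above the underside, 14 below the web's top, 40 above the foot's top. Axes as the square's.
- rack: Rack base under repair, fixed to the bench (the panel is a part of its own). Origin on the bench under the middle of the base; x points along its length to the end with the blue panel, z up. White base plate from x = -80 to 68, y = -55 to 55, top face 12 above the bench. Behind the panel stand two grey stops, 16 wide, up to 72 above the bench.
- corner (a point): Inside corner for the square: middle of the line where the upright panel's inner face meets the plate's top; at x = 60 of the rack, 12 above the bench. Axes are the rack's (x toward and square to the upright panel, y along the corner line, z up). With the square home, its heel origin and axes coincide with these; it may sit a little to either side in y.
- panel: Blue end panel, 6 thick x 110 wide (y) x 80 high, hinged along its lower inner edge, at the corner. Origin: middle of that edge; z up the inner face, x out of the rack. It leans inward at the start (top up to 12 mm inward).
- lean (a joint): Lean of the blue panel, rad: 0 is upright, where it meets its hard stops; positive leans inward over the plate (at most 0.17). Starts between 0.07 and 0.15; it springs back inward when let go, and about 5 N at its top edge pushes it upright.
- cement: Bystander: small amber bottle with red cap, 32 diameter x 65 high, origin under its centre. Leave it.
- tipbox: Bystander: white tip box with orange lid, 85 x 120 x 63 high, origin under its centre. Leave it.
- tuberack: Bystander: clear rack of small capped tubes, 78 x 175 x 75 high, origin under its centre. Leave it.
- jar: Bystander: glass jar with white lid, 84 diameter x 110 high, origin under its centre. Leave it.
- spare: Bystander: spare blue panel lying flat, 85 x 110 x 6, origin under its centre. Leave it.
- beaker: Bystander: glass beaker, 66 diameter x 85 high, origin under its centre. Leave it.
- driver: Bystander: screwdriver with red handle, about 200 long, lying along its x on the bench. Leave it.
Mind the look-alikes: they are no part of the job. Of the things that look like the square, take the one that is farthest to the robot's left at the start.

How it is judged (in metres and radians):
On the way, in this order (a step that is already met when the one before it is completed fails the run):
1. the square is gripped and lifted clear of the bench (height (world z) of square above 0.03 m and contact force between the fingers and square above 3 N), for 0.1 s.
2. the gripped square is pressed flush into the corner, touching plate and panel, with the panel upright, for two seconds (contact force between square and rack above 1.5 N and contact force between square and panel above 1.5 N and contact force between the fingers and square above 3 N and value of joint lean below 0.025 rad and angle between square's own z axis and vertical below 0.035 rad and angle between the x axis of square and the x axis of corner, either way round below 0.045 rad and x of square in the frame of corner between -0.003 and 0.003 m and z of square in the frame of corner between -0.003 and 0.003 m and y of square in the frame of corner between -0.03 and 0.03 m and linear speed of square below 0.02 m/s), for 1.8 s.
At the end, for the whole second after the job is handed in: Still gripped (over 3 N) and still, the square presses plate and panel with over 1.5 N each; heel within 3 mm of the corner (x, z) and 30 mm of its middle (y); within 2 degrees of vertical and 2.6 degrees of the rack's direction; panel lean under 0.025 rad (all of step 2); the arm keeps its last pose, push and grip.
It fails at once if a bystander (bottle, tip box, tube rack, jar, spare panel, beaker or screwdriver) is moved by more than 30 mm (distance of any of cement, tipbox, tuberack, jar, spare, beaker, driver from where it was at the start of the episode above 0.03 m).
It also fails if it takes over 56 s, if anything falls off the work surface, if the arm or the gripper's body presses on something with over 40 N, if the wrist force passes 120 N, or if a joint passes its speed limit or range.

ROBOT

A 7-joint arm with a two-finger parallel gripper is mounted at the origin on the work surface. World frame = base frame: x ahead of the robot, y to its left, z up, the work surface at z = 0. Lengths are in mm, angles in rad, forces in N, time in s.
With the tool pointing down it reaches from about 400 to 875 mm from the base axis. Payload 4.4 kg.
Tool frame: the origin (TCP) lies on the centre line of the jaws, within the pads' length; the fingertips stand 25 mm ahead of it and the grasp point (between the pads) lies 6 mm ahead of it (ctrl.finger_overhang is the distance from the TCP to the fingertips, in mm); z points along the fingers, y is the line along which they close (so a half turn about z gives the same grasp; the last joint's range is limited). The gripper opens to 85 mm and grips with 20 to 120 N. Pads are 22 mm wide; open, the fingers measure 114 mm over their backs; the gripper's body (76 mm by 85 mm) begins 54 mm behind the grasp point. The pads swing forward as they close: fully open they stand 13 mm farther back than shut.
Start: joints at [1.132, 0.628, 0.038, 1.517, -0.027, 0.996, -0.02], TCP at [236.773, -605.356, 256.313] pointing down, gripper open.
Joint ranges: [-3.06, 3.06], [-0.37, 2.12], [-1.25, 1.32], [0.18, 2.47], [-1.1, 4.24], [0.23, 1.98], [-2.94, 2.94]. Speed limits (rad/s): [2.57, 2.57, 3.14, 3.14, 3.14, 3.14, 3.14].

INTERFACE

Orientations are given as [roll, pitch, yaw] about the fixed x, y, z axes, in that order (R = Rz(yaw) Ry(pitch) Rx(roll)).
In Python, from cell import ctrl gives the robot as it stands. The module is installed in compiled form; this text tells all that it offers.
- The arm moves only by the tool play_rows, never from a script. Its argument "targets" is a list of rows, each a list of 5 numbers: the closure, from 0 (fully open) to 1 (shut), then the shift along the tool's x, y, z in cm, then the turn about the tool's z in degrees. In form: [[gripper, dx, dy, dz, spin], ...]. A call has 1 to 10 rows; each row is the pose to reach, as a shift and turn from the pose commanded when the call began, along the tool's axes at that moment; what a row does not reach only later rows make up. A row lasts 1/10 s, in which the tool goes at most 50 mm and 8.59 degrees, less where a joint would pass 70% of its speed; a pose out of reach is approached as far as the arm can. A call with a gripper value outside its range is refused whole. The fingers move at their own pace and stop on an object; the grip force is fixed at half the most. Time passes only in rows, so rows that repeat a pose let the fingers close. It gives the time, the measured TCP pose, the force, the opening and the grip force at its end, in the units of the state.
- ctrl.read_state(): the state, without advancing time (a new reading comes with each control period).
- ctrl.get_image(name): name is "side" or "top"; returns (picture, depth): 384x512x3 uint8, red, green, blue; 384x512 float32, mm along the optical axis (not along the pixel's ray), 0 where there is no reading.
- ctrl.calibration(name): a dict with "vfov" (degrees; the focal length in pixels is half the picture's height over the tangent of half this angle, whatever the lens; pixels are square), "cx", "cy" (the principal point, pixels), "k1" (the pictures are not rectified: a ray, as slopes to the right and down, at radius r is drawn at 1 + k1 r^2 times it, then the intrinsics apply), "extrinsics" (4x4, takes a point from camera to world coordinates). Camera axes: x right, y down, z forward; pixel columns grow to the right and rows downward; lengths in mm; the calibration is good to about 2 mm. A picture is of the moment at which its call begins. calibration takes no time and is no camera call.
- ctrl.finish_job(): hands the job in; it is judged then, once.
Trained networks look in the newest picture that a camera, given by its name, has taken for a name from the list of things; names that differ only in an ending like _2 or _b are one class to them, and where a whole thing is asked for, a point or a joint stands for the part that bears it (a point fixed in the world has none). Each returns a list of dicts, best first, with "confidence" (0 to 1); they miss things now and then, are a little off and sometimes report something else, mostly with a low value. They report only what shows in the picture. A call takes as long as a camera call. They do not tell look-alikes from the thing itself.
- ctrl.search_frame(camera, name): "bbox" ([left, top, right, bottom] in pixels, round what is visible of it).
- ctrl.trace(camera, name): "pixels" (384x512 bool, what is visible of it) and "bbox" ([left, top, right, bottom] in pixels, round what is visible of it).
The state is a dict: "clock": time; "qpos": joint angles; "qd": joint speeds; "tau": joint torques, N m; "eef_pos": TCP position; "tool_rot": TCP orientation; "force": force on the tool from outside, world axes, zero at the start; "torque": the same for the moment, N m; "width": finger opening in mm; "gripper_force": force on a finger pad.
Only numpy, scipy, OpenCV 4.12 (cv2) and the standard library are available. Lean on these libraries where they do the work, as an engineer would, in place of code of your own. Each camera call takes 0.05 s, during which the arm holds its last target. There are 200 camera calls.

## Working session

There is one attempt and no reset: what is moved stays moved. The work goes in short steps, Python scripts to look and compute and a tool call to move; the robot and the scene stay as the last step left them, time stands still between calls to the robot, and variables do not carry over. Pictures are saved under pics/ and viewed, at most 10 in all, crops included, and the job is handed in when it is done.

Besides the shell and the picture viewer there is one more tool, called after "Emit:" by a JSON object that holds its "name" and its "arguments", one argument or row to a line. play_rows: Moves the arm, as the interface text tells. Its arguments: {"type":"object","properties":{"targets":{"type":"array"}},"required":["targets"]}

```bash
mkdir -p pics; cat > h.py <<'E'
import numpy as np, cv2
from cell import ctrl
def K(n):
    c=ctrl.calibration(n); f=192/np.tan(np.radians(c['vfov'])/2); return c,f
def world(n,depth):
    c,f=K(n); h,w=depth.shape
    u,v=np.meshgrid(np.arange(w),np.arange(h))
    xd=(u-c['cx'])/f; yd=(v-c['cy'])/f; x,y=xd.copy(),yd.copy()
    for _ in range(10):
        s=1+c['k1']*(x*x+y*y); x=xd/s; y=yd/s
    P=np.stack([x*depth,y*depth,depth,np.ones_like(depth)],-1)
    W=(P@np.array(c['extrinsics']).T)[...,:3]; W[depth<=0]=np.nan
    return W
E
python3 - <<'E'
from h import *
s=ctrl.read_state(); print({k:np.round(v,3) for k,v in s.items()})
for n in('side','top'):
    im,d=ctrl.get_image(n); np.savez(f'{n}0.npz',im=im,d=d); cv2.imwrite(f'pics/{n}0.png',im[...,::-1])
    W=world(n,d)
    for t in('square','rack','panel'):
        for r in ctrl.trace(n,t):
            p=W[r['pixels']]; print(n,t,round(r['confidence'],2),np.round(r['bbox']),np.round(np.nanmedian(p,0)),np.round(np.nanpercentile(p,98,0)))
E
```

```text
{'clock': np.float64(0.0), 'qpos': array([ 1.132,  0.629,  0.038,  1.518, -0.027,  0.996, -0.02 ]), 'qd': array([ 0.001,  0.001,  0.001, -0.   , -0.   , -0.   ,  0.001]), 'tau': array([ 0.0000e+00, -5.6340e+01,  1.2270e+00, -1.9344e+01,  1.1000e-02,
        1.1000e-02, -0.0000e+00]), 'eef_pos': array([ 236.542, -604.797,  255.385]), 'tool_rot': array([-3.14 ,  0.   ,  0.373]), 'force': array([-0.091,  0.482, -0.263]), 'torque': array([0.053, 0.009, 0.024]), 'gripper_force': np.float64(0.0), 'width': np.float64(85.207)}
side square 0.97 [263. 280. 284. 311.] [ 579. -531.   34.] [ 606. -481.   95.]
side square 0.89 [256. 213. 269. 250.] [ 551. -287.   27.] [ 575. -240.   95.]
side square 0.78 [216. 261. 235. 304.] [ 433. -484.   24.] [ 453. -431.   95.]
side square 0.73 [233. 306. 257. 337.] [ 474. -608.   32.] [ 506. -563.   96.]
side rack 0.93 [243. 142. 276. 167.] [573. 162.  12.] [633. 236.  17.]
side rack 0.73 [196.  97. 218. 125.] [348. 420.  73.] [383. 467. 112.]
side panel 0.82 [243. 131. 265. 149.] [561. 233.  53.] [614. 252.  93.]
side panel 0.35 [239. 143. 276. 166.] [573. 162.  11.] [638. 240.  17.]
top square 0.74 [300. 183. 329. 196.] [ 556. -277.   21.] [ 577. -237.   98.]
top square 0.6 [358. 216. 381. 231.] [ 434. -468.   21.] [ 455. -432.   96.]
top square 0.57 [388. 200. 420. 218.] [ 475. -589.   22.] [ 507. -552.   95.]
top square 0.53 [364. 174. 394. 193.] [ 580. -511.   21.] [ 610. -474.   96.]
top rack 0.58 [156. 164. 214. 203.] [575. 180.  11.] [637. 263.  72.]
top panel 0.62 [162. 173. 171. 196.] [574. 231.  88.] [601. 238.  97.]
```

```bash
python3 - <<'E'
from h import *
z=np.load('top0.npz')
im=z['im'][...,::-1]; W=world('top',z['d'])
cr=cv2.resize(im[165:215,285:345],None,fx=10,fy=10,interpolation=cv2.INTER_CUBIC)
cr2=cv2.resize(im[150:225,130:230],None,fx=6,fy=6,interpolation=cv2.INTER_CUBIC)
cv2.imwrite('pics/crop_sq.png',cr);cv2.imwrite('pics/crop_rack.png',cr2)
E
```

```text
(no output)
```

View pics/top0.png

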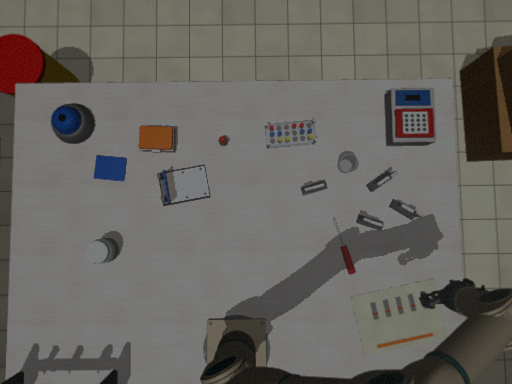

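View pics/side0.png

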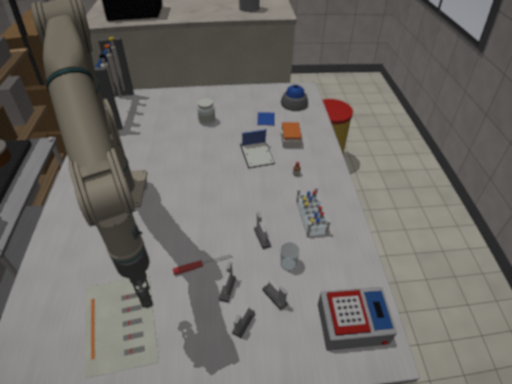

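View pics/crop_sq.png

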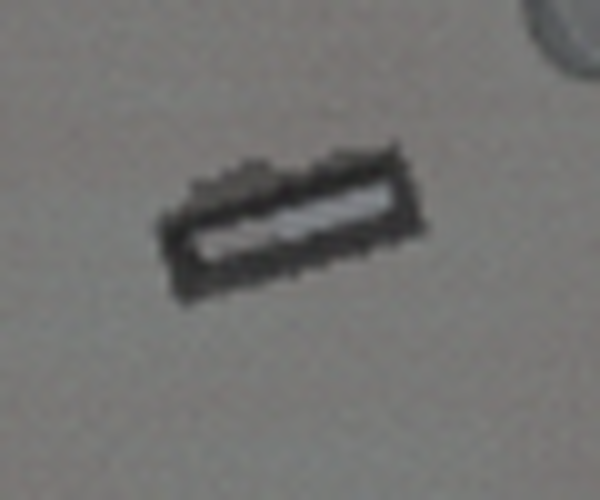

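View pics/crop_rack.png

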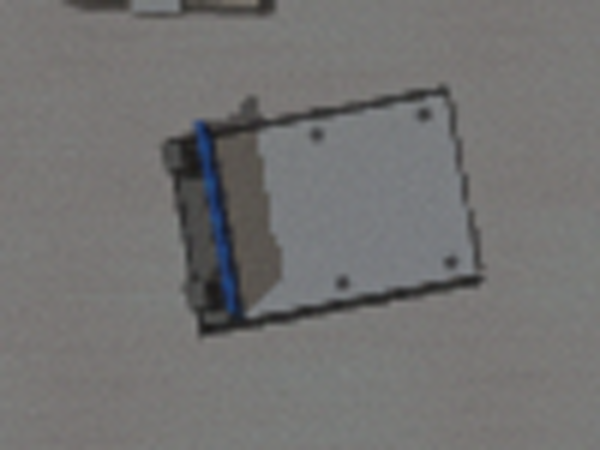

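```bash
python3 - <<'E'
from h import *
np.set_printoptions(suppress=True,precision=1)
for n,bs,br in(('top',(295,178,335,202),(150,155,220,210)),('side',(250,205,280,255),(235,122,285,172))):
    z=np.load(n+'0.npz'); W=world(n,z['d']); im=z['im']
    def sel(b): 
        w=W[b[1]:b[3],b[0]:b[2]].reshape(-1,3); c=im[b[1]:b[3],b[0]:b[2]].reshape(-1,3).astype(int); return w,c
    w,c=sel(bs)
    def rect(p,t):
        r=cv2.minAreaRect(p[:,:2].astype(np.float32)); print(n,t,len(p),'c',np.array(r[0]),'sz',np.array(r[1]),'ang',r[2],'z',np.median(p[:,2])); print(cv2.boxPoints(r).tolist() if 0 else '')
    bench=w[np.abs(w[:,2])<6]; print('bench z',np.median(bench[:,2]), bench[:,2].std())
    rect(w[(w[:,2]>13)],'sq all'); rect(w[(w[:,2]>13)&(w[:,2]<24)],'foot')
    for lo,hi in((60,80),(85,105)):
        p=w[(w[:,2]>lo)&(w[:,2]<hi)]
        if len(p): rect(p,f'{lo}-{hi}')
    w,c=sel(br)
    rect(w[(w[:,2]>8)&(w[:,2]<16)],'plate')
    rect(w[(w[:,2]>8)],'rackall')
    blue=(c[:,2]>c[:,0]+35)&(w[:,2]>15)
    q=w[blue]; print('blue',len(q)); 
    for lo,hi in((15,35),(35,55),(55,75),(75,100)):
        p=q[(q[:,2]>lo)&(q[:,2]<hi)]
        if len(p)>4: rect(p,f'blue{lo}')
E
```

```text
bench z -0.16306702377573856 2.7607567116818768
top sq all 205 c [ 558.2 -280.2] sz [29.8 89.5] ang 15.92458438873291 z 21.116842203323586

top foot 124 c [ 558.2 -280.2] sz [29.8 89.5] ang 15.92458438873291 z 18.01591415147925

top 60-80 43 c [ 555.5 -272.4] sz [ 9.7 72.9] ang 16.1379451751709 z 71.81355038960032

top 85-105 25 c [ 549.4 -249.7] sz [10.  25.7] ang 15.023406982421875 z 94.8027779866054

top plate 1010 c [591.7 186.2] sz [239.5 176.9] ang 84.27094268798828 z 11.877627749990666

top rackall 1294 c [591.7 186.2] sz [239.5 176.9] ang 84.27094268798828 z 12.822304640761217

blue 56
top blue75 56 c [565. 229.] sz [106.1   5.8] ang 9.400089263916016 z 90.65581095893083

bench z -0.20454394019179745 2.180232054623299
side sq all 279 c [ 554.9 -281. ] sz [30.3 94.7] ang 16.992666244506836 z 37.64666055588839

side foot 117 c [ 555.3 -282.5] sz [30.3 91.6] ang 16.992666244506836 z 17.678329626908635

side 60-80 63 c [ 552.9 -272.4] sz [10.7 71.5] ang 15.43066120147705 z 71.5384465067882

side 85-105 27 c [ 546.1 -250.7] sz [11.5 27. ] ang 14.430343627929688 z 93.24548306926397

side plate 530 c [600.4 232.7] sz [312.1 183.1] ang 62.09645080566406 z 12.04850241589429

side rackall 943 c [601.6 231. ] sz [309.9 185.2] ang 60.33253479003906 z 14.771858952578214

blue 20
side blue75 20 c [564.8 228.7] sz [90.6 10.3] ang 10.952291488647461 z 85.56080886379044
```

```bash
python3 - <<'E'
from h import *
np.set_printoptions(suppress=True,precision=1)
for n in('top','side'):
    z=np.load(n+'0.npz'); W=world(n,z['d']); im=z['im']
    r=[r for r in ctrl.trace(n,'rack')]
    r=min(r,key=lambda r:abs(np.nanmedian(W[r['pixels']],0)[:2]-[573,170]).sum())
    m=cv2.dilate(r['pixels'].astype(np.uint8),np.ones((5,5)))>0
    p=W[m]; p=p[np.isfinite(p).all(1)]
    pl=p[(p[:,2]>9)&(p[:,2]<15)]
    # component
    g=np.zeros((400,400),np.uint8); ij=(pl[:,:2]-[400,0]).round().astype(int); ok=((ij>=0)&(ij<400)).all(1); g[ij[ok,0],ij[ok,1]]=1
    g=cv2.dilate(g,np.ones((7,7))); nl,l,st,_=cv2.connectedComponentsWithStats(g); k=1+st[1:,4].argmax()
    pl=pl[ok][l[ij[ok,0],ij[ok,1]]==k]
    rc=cv2.minAreaRect(pl[:,:2].astype(np.float32)); print(n,len(pl),rc)
    a=np.radians(99.4); X=np.array([np.cos(a),np.sin(a)]); Y=np.array([-X[1],X[0]]) 
    c=np.array(rc[0])
    for nm,q in(('plate',pl),('high',p[p[:,2]>60]),('mid',p[(p[:,2]>20)&(p[:,2]<60)])):
        s=(q[:,:2]-c)@X; t=(q[:,:2]-c)@Y
        if len(q): print(nm,len(q),np.percentile(s,[0,1,50,99,100]),np.percentile(t,[0,1,50,99,100]))
    # angle from the low-s edge & sides by lines
    s=(pl[:,:2]-c)@X; t=(pl[:,:2]-c)@Y
    def edge(u,v,hi):
        b=np.round(v/4); pts=[]
        for k in np.unique(b):
            q=u[b==k]
            if len(q)>3: pts.append((k*4,q.max() if hi else q.min()))
        pts=np.array(pts); pts=pts[1:-1]
        i=np.abs(pts[:,1]-np.median(pts[:,1]))<5; f=np.polyfit(pts[i,0],pts[i,1],1); print('  edge',f[0]*57.3,f[1],i.sum(),len(i))
    edge(s,t,0); edge(t,s,0); edge(t,s,1)
    print('center',c,'X',X,'Y',Y)
E
```

```text
top 751 ((575.323974609375, 168.57318115234375), (117.5026626586914, 139.6639404296875), 9.887742042541504)
plate 751 [-70.2 -68.6   0.6  69.   70.2] [-58.4 -55.3  -2.7  53.5  59.2]
high 109 [58.4 58.5 62.9 88.7 88.8] [-54.9 -52.6  -1.3  52.6  53.4]
mid 51 [-61.6 -37.7  77.5  86.9  88.2] [-50.5 -49.   15.4  54.2  54.3]
  edge -0.08710629930607232 -67.55177257709823 24 26
  edge 0.30723108361336016 -54.226832277204444 29 33
  edge 1.8163498883294955 51.78619941983882 27 33
center [575.3 168.6] X [-0.2  1. ] Y [-1.  -0.2]
side 428 ((574.2574462890625, 169.91387939453125), (110.34259796142578, 147.8266143798828), 9.94081974029541)
plate 428 [-73.8 -72.3  -4.3  71.4  74. ] [-55.7 -53.7  -0.7  54.5  55.7]
mid 21 [-39.8 -19.5  67.6  71.2  71.2] [-48.1 -46.1  12.5  51.9  52.7]
  edge -0.05130442694134999 -69.03731209642595 17 27
  edge 0.35037255288263885 -50.198816135516076 23 35
  edge -0.40632497159582004 49.68065629125588 23 35
center [574.3 169.9] X [-0.2  1. ] Y [-1.  -0.2]
```

Four look-alike squares appear in the top view, at (314,187), (370,221), (404,208) and (381,180). Left of the robot (+y) is left in the picture, so the one meant is (314,187), at world y ≈ -280. The enlarged crop confirms it stands there with its blade at the +y end. The rack is at (185,185), with its blue panel on the left (+y) side.

Emit:
{"name": "play_rows", "arguments": {
  "targets": [
    [0, 41.6, -18.2, 0, -84.5],
    [0, 41.6, -18.2, 0, -84.5],
    [0, 41.6, -18.2, 0, -84.5],
    [0, 41.6, -18.2, 0, -84.5],
    [0, 41.6, -18.2, 0, -84.5],
    [0, 41.6, -18.2, 0, -84.5],
    [0, 41.6, -18.2, 0, -84.5],
    [0, 41.6, -18.2, 0, -84.5],
    [0, 41.6, -18.2, 0, -84.5],
    [0, 41.6, -18.2, 0, -84.5]
  ]
}}

```text
clock: 1.5
eef_pos: [563.8, -275.8, 256.9]
tool_rot: [3.135, -0.003, 1.864]
force: [0.7, 0.4, -0.2]
width: 85.3
gripper_force: 0.0
```

Emit:
{"name": "play_rows", "arguments": {
  "targets": [
    [0, 0, 0, 0, 0],
    [0, 0, 0, 0, 0],
    [0, 0, 0, 0, 0]
  ]
}}

```text
clock: 1.8
eef_pos: [556.6, -286.4, 256.2]
tool_rot: [-3.14, 0.001, 1.842]
force: [-0.5, -1.2, -0.2]
width: 85.3
gripper_force: 0.0
```

```bash
python3 - <<'E'
from h import *
s=ctrl.read_state(); e=s['eef_pos']; y=s['tool_rot'][2]; print(e,np.degrees(s['tool_rot']),s['qpos'])
d=np.array([557.5,-284.2])-e[:2]; print('dx dy',d@[np.cos(y),np.sin(y)],d@[np.sin(y),-np.cos(y)])
E
```

```text
[ 556.57194501 -286.39290526  256.23046894] [-1.79922171e+02  5.00969918e-02  1.05559471e+02] [ 0.65057396  0.61386442 -0.36573418  1.5810746   0.25018017  0.9936491
  0.48009392]
dx dy 1.8636008628345213 1.4822656227849984
```

Emit:
{"name": "play_rows", "arguments": {
  "targets": [
    [0, 0.2, 0.1, 4, 0],
    [0, 0.2, 0.1, 8, 0],
    [0, 0.2, 0.1, 12, 0],
    [0, 0.2, 0.1, 15, 0],
    [0, 0.2, 0.1, 17, 0],
    [0, 0.2, 0.1, 18.5, 0],
    [0, 0.2, 0.1, 19.2, 0],
    [0, 0.2, 0.1, 19.2, 0],
    [0, 0.2, 0.1, 19.2, 0]
  ]
}}

```text
clock: 2.7
eef_pos: [558.9, -282.7, 65.3]
tool_rot: [3.14, 0.001, 1.847]
force: [0.7, -0.4, 0.1]
width: 85.2
gripper_force: 0.0
```

```bash
python3 - <<'E'
from h import *
im,d=ctrl.get_image('side'); W=world('side',d)
cv2.imwrite('pics/g1.png',cv2.resize(im[190:280,200:320],None,fx=6,fy=6,interpolation=cv2.INTER_CUBIC)[...,::-1])
s=ctrl.read_state(); print(s['eef_pos'],s['force'])
E
```

```text
[ 559.11553634 -282.6200225    65.55837341] [ 0.051213   -0.68899726 -0.40385699]
```

View pics/g1.png

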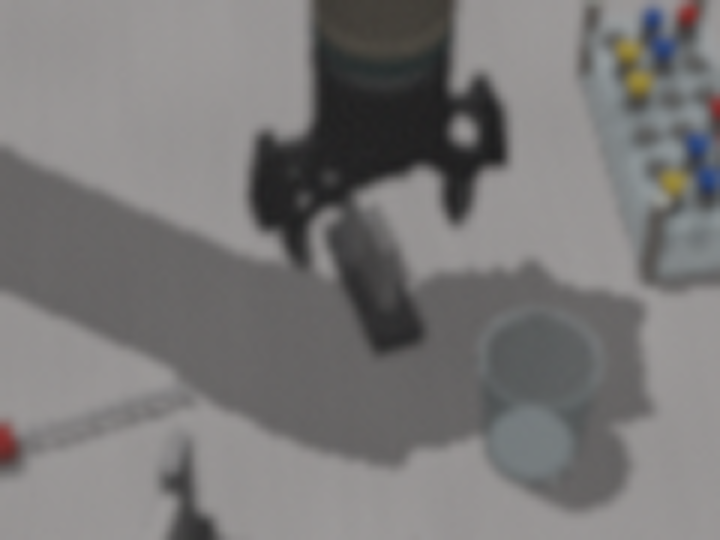

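The jaws straddle the web at (370,245) in the crop, and the beaker and tube rack are clear. Closing.

Emit:
{"name": "play_rows", "arguments": {
  "targets": [
    [1, 0, 0, 0, 0],
    [1, 0, 0, 0, 0],
    [1, 0, 0, 0, 0],
    [1, 0, 0, 0, 0],
    [1, 0, 0, 0, 0],
    [1, 0, 0, 0, 0],
    [1, 0, 0, 0, 0],
    [1, 0, 0, 0, 0]
  ]
}}

```text
clock: 3.55
eef_pos: [558.3, -282.2, 64.4]
tool_rot: [-3.142, 0.0, 1.848]
force: [-0.5, -0.5, 1.3]
width: 9.0
gripper_force: 59.7
```

Emit:
{"name": "play_rows", "arguments": {
  "targets": [
    [1, 0, 0, -2, 0],
    [1, 0, 0, -4, 0],
    [1, 0, 0, -7, 0],
    [1, 0, 0, -10, 0],
    [1, 0, 0, -12, 0],
    [1, 0, 0, -12, 0],
    [1, 0, 0, -12, 0],
    [1, 0, 0, -12, 0]
  ]
}}

```text
clock: 4.35
eef_pos: [556.9, -281.8, 182.2]
tool_rot: [-3.139, -0.002, 1.848]
force: [0.0, -0.0, -4.4]
width: 8.9
gripper_force: 59.2
```

```bash
cat > to.py <<'E'
from h import *
import sys
tx,ty,tyaw=map(float,sys.argv[1:4])
s=ctrl.read_state(); e=s['eef_pos']; y=s['tool_rot'][2]; print(e,np.degrees(s['tool_rot']),s['force'],s['gripper_force'],s['clock'])
d=np.array([tx,ty])-e[:2]; print('dx dy cm',d@[np.cos(y),np.sin(y)]/10,d@[np.sin(y),-np.cos(y)]/10,'spin',np.degrees(y)-tyaw)
E
python3 to.py 575.9 164.1 99.6
```

```text
[ 556.90283146 -281.76704004  182.2340313 ] [-1.79824711e+02 -1.35382273e-01  1.05858964e+02] [ 0.01517715 -0.03188298 -4.43110598] 59.17206823825836 4.35
dx dy cm 42.370476444121074 14.011631737702526 spin 6.258963557990953
```

Emit:
{"name": "play_rows", "arguments": {
  "targets": [
    [1, 4, 1.3, 0, 0.6],
    [1, 8.5, 2.8, 0, 1.3],
    [1, 13, 4.3, 0, 2],
    [1, 17.5, 5.8, 0, 3],
    [1, 22, 7.3, 0, 4],
    [1, 26.5, 8.8, 0, 5],
    [1, 31, 10.3, 0, 6],
    [1, 35.5, 11.8, 0, 6.3],
    [1, 39.5, 13, 0, 6.3],
    [1, 42.4, 14, 0, 6.3]
  ]
}}

```text
clock: 5.35
eef_pos: [575.5, 168.0, 182.7]
tool_rot: [-3.139, -0.002, 1.741]
force: [0.3, -0.4, -5.0]
width: 9.3
gripper_force: 59.0
```

Emit:
{"name": "play_rows", "arguments": {
  "targets": [
    [1, 0, 0, 0, 0],
    [1, 0, 0, 0, 0],
    [1, 0, 0, 0, 0],
    [1, 0, 0, 0, 0]
  ]
}}

```text
clock: 5.75
eef_pos: [577.1, 161.9, 183.7]
tool_rot: [-3.14, 0.001, 1.735]
force: [0.8, -0.7, -4.0]
width: 9.2
gripper_force: 59.1
```

```bash
python3 to.py 575.9 164.1 99.6; python3 - <<'E'
from h import *
np.set_printoptions(suppress=True,precision=1)
im,d=ctrl.get_image('side'); np.savez('side2.npz',im=im,d=d)
cv2.imwrite('pics/s2.png',cv2.resize(im[90:190,190:320],None,fx=6,fy=6,interpolation=cv2.INTER_CUBIC)[...,::-1])
E
```

```text
[577.06422535 161.9458258  183.65191828] [-1.79922895e+02  6.88004805e-02  9.94170215e+01] [ 0.75192214 -0.68770268 -4.02154335] 59.14601683616638 5.75
dx dy cm 0.2315633121397879 -0.07960718455659277 spin -0.18297849791152032
```

View pics/s2.png

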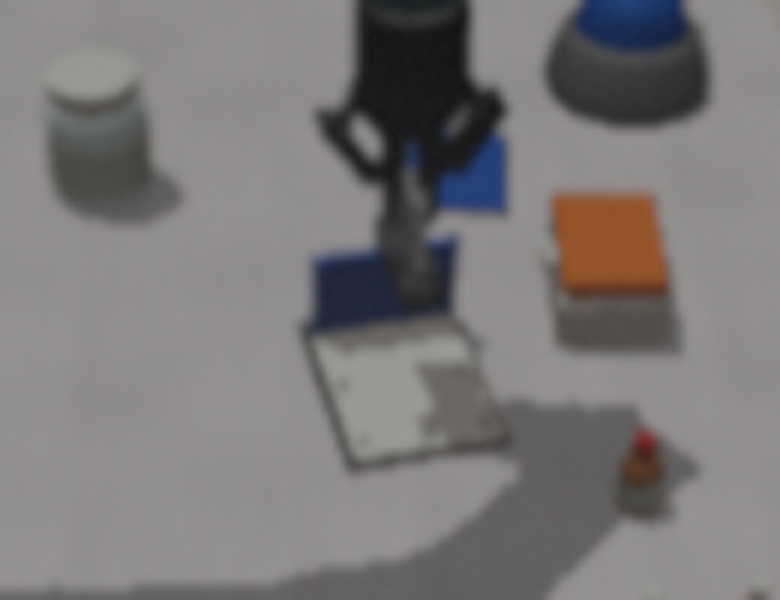

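The square hangs upright in the gripper at crop (410,250), above the plate and short of the leaning panel. Lowering.

Emit:
{"name": "play_rows", "arguments": {
  "targets": [
    [1, 0, 0, 3, 0],
    [1, 0, 0, 6, 0],
    [1, 0, 0, 8, 0],
    [1, 0, 0, 9.5, 0],
    [1, 0, 0, 10, 0],
    [1, 0, 0, 10.2, 0],
    [1, 0, 0, 10.2, 0],
    [1, 0, 0, 10.2, 0]
  ]
}}

```text
clock: 6.6
eef_pos: [577.9, 164.2, 83.4]
tool_rot: [3.14, -0.0, 1.737]
force: [-0.4, 0.8, -4.4]
width: 9.2
gripper_force: 59.1
```

Emit:
{"name": "play_rows", "arguments": {
  "targets": [
    [1, 0, 0, 0.2, 0],
    [1, 0, 0, 0.4, 0],
    [1, 0, 0, 0.6, 0],
    [1, 0, 0, 0.8, 0],
    [1, 0, 0, 0.8, 0]
  ]
}}

```text
clock: 7.1
eef_pos: [577.3, 163.9, 76.3]
tool_rot: [3.141, 0.001, 1.737]
force: [-3.8, -2.0, 12.6]
width: 8.8
gripper_force: 61.7
```

Emit:
{"name": "play_rows", "arguments": {
  "targets": [
    [1, 0.3, 0, 0, 0],
    [1, 0.6, 0, 0, 0],
    [1, 0.9, 0, 0, 0],
    [1, 1.2, 0, 0, 0],
    [1, 1.5, 0, 0, 0],
    [1, 1.7, 0, 0, 0],
    [1, 1.9, 0, 0, 0],
    [1, 2.1, 0, 0, 0],
    [1, 2.1, 0, 0, 0]
  ]
}}

```text
clock: 8.0
eef_pos: [576.4, 181.9, 76.5]
tool_rot: [3.137, 0.004, 1.735]
force: [0.9, -6.7, 8.9]
width: 9.2
gripper_force: 61.4
```

Emit:
{"name": "play_rows", "arguments": {
  "targets": [
    [1, 0.2, 0, 0, 0],
    [1, 0.4, 0, 0, 0],
    [1, 0.6, 0, 0, 0],
    [1, 0.8, 0, 0, 0],
    [1, 0.8, 0, 0, 0]
  ]
}}

```text
clock: 8.5
eef_pos: [575.3, 188.4, 76.5]
tool_rot: [3.138, 0.005, 1.734]
force: [1.8, -9.0, 10.8]
width: 9.2
gripper_force: 61.4
```

Emit:
{"name": "play_rows", "arguments": {
  "targets": [
    [1, 0.15, 0, 0, 0],
    [1, 0.3, 0, 0, 0],
    [1, 0.4, 0, 0, 0],
    [1, 0.4, 0, 0, 0]
  ]
}}

```text
clock: 8.9
eef_pos: [574.8, 191.7, 76.5]
tool_rot: [3.138, 0.006, 1.734]
force: [1.3, -10.1, 10.5]
width: 9.0
gripper_force: 61.6
```

Emit:
{"name": "play_rows", "arguments": {
  "targets": [
    [1, 0.1, 0, 0, 0],
    [1, 0.2, 0, 0, 0],
    [1, 0.3, 0, 0, 0],
    [1, 0.3, 0, 0, 0]
  ]
}}

```text
clock: 9.3
eef_pos: [574.5, 193.0, 76.6]
tool_rot: [3.138, 0.008, 1.733]
force: [1.6, -12.9, 12.2]
width: 9.2
gripper_force: 61.7
```

Emit:
{"name": "play_rows", "arguments": {
  "targets": [
    [1, 0.1, 0, 0, 0],
    [1, 0.2, 0, 0, 0],
    [1, 0.3, 0, 0, 0],
    [1, 0.3, 0, 0, 0]
  ]
}}

```text
clock: 9.7
eef_pos: [574.5, 193.1, 76.6]
tool_rot: [3.139, 0.012, 1.731]
force: [2.9, -17.9, 13.5]
width: 9.0
gripper_force: 62.0
```

```bash
python3 - <<'E'
from h import *
np.set_printoptions(suppress=True,precision=3)
from numpy.linalg import svd
im,d=ctrl.get_image('side'); W=world('side',d)
a=cv2.resize(im[100:180,225:300],None,fx=7,fy=7,interpolation=cv2.INTER_CUBIC)
im2,d2=ctrl.get_image('top'); W2=world('top',d2); b=cv2.resize(im2[150:220,145:225],None,fx=7,fy=7,interpolation=cv2.INTER_CUBIC)
cv2.imwrite('pics/s3.png',a[...,::-1]); cv2.imwrite('pics/t3.png',b[...,::-1])
X=np.array([np.cos(np.radians(99.5)),np.sin(np.radians(99.5))])
for n,w,i in(('side',W,im),('top',W2,im2)):
    i=i.astype(int); m=(i[...,2]>i[...,0]+30)&(w[...,2]>18)&(abs(w[...,1]-235)<25)&(abs(w[...,0]-565)<70)
    p=w[m]; s=(p[:,:2]-[563.5,237.5])@X
    print(n,len(p))
    if len(p)>20 : print(np.polyfit(p[:,2],s,1), [ (lo,np.round(np.median(s[(p[:,2]>lo)&(p[:,2]<lo+20)]),1)) for lo in(20,40,60,80) if ((p[:,2]>lo)&(p[:,2]<lo+20)).any()])
s=ctrl.read_state(); print(s['eef_pos'],s['force'],s['torque'],s['tool_rot'])
E
```

```text
side 17
top 0
[574.481 193.109  76.617] [  1.856 -17.136  12.95 ] [-3.077 -0.44   0.129] [3.139 0.012 1.731]
```

View pics/s3.png

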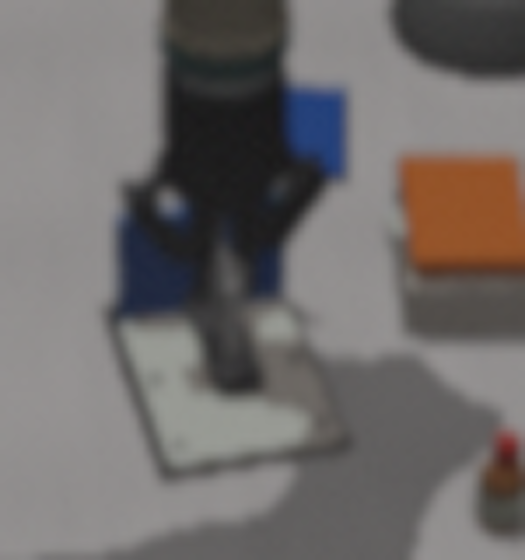

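View pics/t3.png

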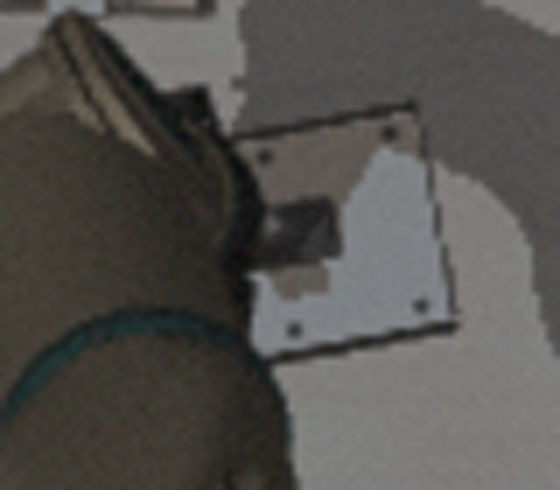

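```bash
python3 - <<'E'
from h import *
np.set_printoptions(suppress=True,precision=2)
a=np.radians(99.5); X=np.array([np.cos(a),np.sin(a)]); Y=np.array([-X[1],X[0]]); c=np.array([563.5,237.5])
for n in('side','top'):
    im,d=ctrl.get_image(n); W=world(n,d); i=im.astype(int)
    p=W.reshape(-1,3); s=(p[:,:2]-c)@X; t=(p[:,:2]-c)@Y; z=p[:,2]
    pl=(abs(t)<50)&(s<-60)&(s>-170)&(z>8)&(z<16)
    print(n,'plate z',np.median(z[pl]),'plate end s',np.percentile(s[pl],1),s[pl].min())
    ft=(abs(t)<25)&(s<-30)&(s>-120)&(z>24)&(z<38)
    print(' foot n',ft.sum(),'s min',np.percentile(s[ft],[0,2,98]),'t',np.percentile(t[ft],[2,98]))
    if ft.sum()>10: print('  slope z(s)',np.polyfit(s[ft],z[ft],1),'z',np.median(z[ft]))
    b=((i[...,2]>i[...,0]+18).ravel())&(abs(t)<57)&(abs(s)<20)&(z>16)&(z<100)
    print(' panel n',b.sum())
    if b.sum()>10:
        A=np.c_[z[b],t[b],np.ones(b.sum())]; f=np.linalg.lstsq(A,s[b],rcond=None)[0]; r=s[b]-A@f; k=abs(r)<4
        f=np.linalg.lstsq(A[k],s[b][k],rcond=None)[0]; print('  panel ds/dz, ds/dt, s0',f,'at z12',f[2]+12*f[0],k.sum(),'zrange',z[b].min(),z[b].max())
# reference on initial side picture
z0=np.load('side0.npz'); W=world('side',z0['d']); i=z0['im'].astype(int); p=W.reshape(-1,3); s=(p[:,:2]-c)@X; t=(p[:,:2]-c)@Y; z=p[:,2]
b=((i[...,2]>i[...,0]+18).ravel())&(abs(t)<57)&(abs(s)<20)&(z>16)&(z<100)
A=np.c_[z[b],t[b],np.ones(b.sum())]; f=np.linalg.lstsq(A,s[b],rcond=None)[0]; r=s[b]-A@f; k=abs(r)<4
f=np.linalg.lstsq(A[k],s[b][k],rcond=None)[0]; print('init panel',f,'at z12',f[2]+12*f[0],k.sum())
E
```

```text
side plate z 11.682813141989755 plate end s -142.4374406049137 -144.7554739967997
 foot n 57 s min [-93.36 -92.92 -36.15] t [-16.35  12.35]
  slope z(s) [ 0.   30.74] z 30.145005288325137
 panel n 110
  panel ds/dz, ds/dt, s0 [-0.01 -0.01  2.95] at z12 2.791568936511938 93 zrange 16.97140458529725 94.18406320018926
top plate z 12.23138584133585 plate end s -140.31543324034232 -169.0064535994446
 foot n 73 s min [-90.04 -89.29 -50.52] t [-18.55  11.13]
  slope z(s) [-0.01 29.95] z 30.26597203089409
 panel n 0
init panel [-0.16 -0.02  4.42] at z12 2.529229581325203 237
```

The panel now stands upright: lean went from about 0.16 to 0.01. The foot is flat, with its tail about 50 mm from the plate's end, which is the home position. Holding.

Emit:
{"name": "play_rows", "arguments": {
  "targets": [
    [1, 0.05, 0, 0, 0],
    [1, 0.05, 0, 0, 0],
    [1, 0.05, 0, 0, 0],
    [1, 0.05, 0, 0, 0],
    [1, 0.05, 0, 0, 0],
    [1, 0.05, 0, 0, 0],
    [1, 0.05, 0, 0, 0],
    [1, 0.05, 0, 0, 0],
    [1, 0.05, 0, 0, 0],
    [1, 0.05, 0, 0, 0]
  ]
}}

```text
clock: 10.9
eef_pos: [574.5, 193.1, 76.6]
tool_rot: [3.139, 0.012, 1.731]
force: [1.7, -18.2, 14.8]
width: 9.3
gripper_force: 62.0
```

Emit:
{"name": "play_rows", "arguments": {
  "targets": [
    [1, 0, 0, 0, 0],
    [1, 0, 0, 0, 0],
    [1, 0, 0, 0, 0],
    [1, 0, 0, 0, 0],
    [1, 0, 0, 0, 0],
    [1, 0, 0, 0, 0],
    [1, 0, 0, 0, 0],
    [1, 0, 0, 0, 0],
    [1, 0, 0, 0, 0],
    [1, 0, 0, 0, 0]
  ]
}}

```text
clock: 11.9
eef_pos: [574.5, 193.1, 76.6]
tool_rot: [3.139, 0.012, 1.731]
force: [2.6, -18.8, 13.3]
width: 9.2
gripper_force: 62.0
```

Emit:
{"name": "play_rows", "arguments": {
  "targets": [
    [1, 0, 0, 0, 0],
    [1, 0, 0, 0, 0],
    [1, 0, 0, 0, 0],
    [1, 0, 0, 0, 0],
    [1, 0, 0, 0, 0],
    [1, 0, 0, 0, 0],
    [1, 0, 0, 0, 0],
    [1, 0, 0, 0, 0],
    [1, 0, 0, 0, 0],
    [1, 0, 0, 0, 0]
  ]
}}

```text
clock: 12.9
eef_pos: [574.4, 193.1, 76.6]
tool_rot: [3.139, 0.012, 1.731]
force: [1.6, -18.8, 14.5]
width: 9.2
gripper_force: 62.0
```

```bash
python3 -c "
from cell import ctrl
print(ctrl.finish_job())"
```

```text
the job is handed in; nothing more can be done
None
```

I handed the job in with the leftmost square still gripped and pressed into the corner. It was held for over 3 s with about 18 N of push each way, and the panel measured upright (lean about 0.01 rad). I have not seen a verdict.

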